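# Weigh a tool handle in a tared bowl

## Task

Weigh the loose bulb-shaped tool handle: seat the empty wooden bowl fully down and level in the round recess of the bench scale's plate and let go of it, then press the tare key right down, keep it down for a good second and let it up again, and only then put the handle into the bowl and leave it there. The plate has play, so find the recess by feel, set things down gently and never lean hard on the scale; tare only with the bowl seated and empty, and leave the other things on the bench alone.

Things in the scene. Friction and masses are not known exactly. Their poses are not given: they have to be found in the camera images.
- scale: fixed grey bench scale, 230 x 150 mm (its x by y), deck 48 mm above the bench; origin: centre of its underside; front (key, dark display) faces its -x. Behind the key deck lies a square steel plate, 130 x 130 mm, top 70 mm above the origin, with a round recess 77 mm across, 6 mm deep. The scale bears at most 25 N from the bowl, 15 N from the gripper
- pan (a point): nominal middle of the plate, on the recess floor: 42 mm along +x of the scale origin, 64 mm up, fixed to the scale. The plate sits shifted by an unknown, unreported amount, up to 4 mm each way along the scale's x and y, and the recess with it; pushes under 25 N do not shift it further. It sinks 1 mm per 4 N on its load spring, 6 mm at most
- tare_top (a point): centre of the top face of the tare key, a round grey push key 26 mm across, in a black housing, on the front deck right of the display (scale frame x -88, y -45 mm); 69 mm above the scale's origin when up; moves down with the key; the housing is 42 mm across, 9 mm lower than the key top
- tare (a joint): tare key travel, m: 0 up, 0.006 fully down; a spring, 1.8 N at the top of the travel and 6 N when fully down, pushes it back up
- bowl: loose empty turned bowl of dark wood, open on top, 60 mm high, about 0.3 kg, on a straight round foot 74 mm across and 10 mm high; 104 mm across the rim; origin: centre of its underside, z up. Its wall, 7 mm thick and nearly upright for the top 30 mm, can be pinched anywhere round the rim, one finger inside, one outside (wall middle 48 mm from the axis); inner floor 13 mm above the underside
- handle: loose turned wooden tool handle, bulb-shaped, standing upright, 85 mm high, 0.05 kg; bulb 51 mm across in the lower 50 mm, neck about 27 mm across above it; origin: centre of its underside, z up
- block_a: bystander: sawn walnut block 26 x 51 x 25 mm, origin under its centre
- block_b: bystander: sawn walnut block 23 x 58 x 25 mm, origin under its centre
- gouge_n: bystander: carving gouge 26 x 215 x 28 mm, long along its y, origin under its centre

How it is judged:
By the outcome, as a careful person would: the job done as asked, in the order asked, and still so for the second after the job is handed in, with the robot touching nothing.
It also fails if it takes over 72 s, if anything falls off the work surface, if the arm or the gripper's body presses on something with over 40 N, if the wrist force passes 120 N, or if a joint passes its speed limit or range.

## Robot

A 7-joint arm with a two-finger parallel gripper is mounted at the origin on the work surface; the furniture and walls round the work are solid. World frame = base frame: x ahead of the robot, y to its left, z up, the work surface at z = 0. Lengths are in m, angles in rad, forces in N, time in s.
With the tool pointing down it reaches from about 0.425 to 0.95 m from the base axis. Payload 4.7 kg.
Tool frame: the origin (TCP) lies between the finger pads; the fingertips stand 25 mm ahead of it and the grasp point (between the pads) lies 6 mm ahead of it; x points along the fingers, z is the direction in which the jaws open and shut, and the axes are right-handed (so a half turn about x gives the same grasp; the last joint's range is limited). The gripper opens to 85 mm and grips with 20 to 120 N. Pads are 22 mm wide; open, the fingers measure 114 mm over their backs; the gripper's body (76 mm by 85 mm) begins 54 mm behind the grasp point. The pads swing forward as they close: fully open they stand 13 mm farther back than shut.
Start: joints at [-1.138, 0.469, -0.049, 1.532, 0.024, 1.141, -0.082], TCP at [0.301, 0.604, 0.256] pointing down, gripper open.
Joint ranges: [-2.59, 2.59], [-0.33, 1.99], [-1.39, 1.29], [0.1, 2.45], [-1.04, 4.18], [0.21, 1.99], [-2.66, 2.66]. Speed limits (rad/s): [2.57, 2.57, 3.14, 3.14, 3.14, 3.14, 3.14].

## Interface

Orientations are given as a 3x3 rotation matrix whose columns are the frame's x, y, z axes.
In Python, from rig import * gives the robot as it stands. Calls block until the motion is done:
- movep(position, orientation): joint-space move of the TCP to a pose.
- move_l(position, attitude=None, feed=0.15, until_force=None): straight line of the TCP; attitude=None keeps the orientation; feed is the mean speed in m/s. With until_force (N) it stops when the force on the tool has changed by that much, and returns True; else False.
- move_joints(angles): joint-space move.
- command_gripper(opening, newtons=None): finger opening in m; newtons is the grip in N (None keeps the last); returns when the fingers have stopped.
- sleep(seconds).
- inverse_kinematics(position, orientation): joint angles nearest the present ones, or None.
- sense(): the state.
- camera(name): name is "scene" or "top" or "wrist"; returns (picture, depth): 480x640x3 uint8, red, green, blue; 480x640 float32, m along the optical axis (not along the pixel's ray), 0 where there is no reading.
- camera_params(name): a dict with "K" (3x3 intrinsics, pixels), "position" and "rotation" of the camera in the world; the wrist camera has in their place "tool_from_camera" (4x4, takes a point from camera to tool coordinates, whose origin is the TCP and whose axes are the tool frame's). Camera axes: x right, y down, z forward; pixel columns grow to the right and rows downward; lengths in m; the calibration is good to about 2 mm. A picture is of the moment at which its call begins: read the wrist's pose just before it. camera_params takes no time and is no camera call.
A pose or a line that the arm cannot do raises Unreachable and nothing moves.
- finish_job(): hands the job in, once; it reports no verdict.
The state is a dict: "time_s": time; "joint_pos": joint angles; "qd": joint speeds; "joint_efforts": joint torques, N m; "position": TCP position; "tcp_rot": TCP orientation; "wrist_force": force on the tool from outside, world axes, zero at the start; "ft_torque": the same for the moment, N m; "finger_gap": finger opening in m.
Only numpy, scipy, OpenCV 4.12 (cv2) and the standard library are available. Lean on these libraries where they do the work, as an engineer would, in place of code of your own. Each camera call takes 0.05 s, during which the arm holds its last target. There are 200 camera calls.

## Working session

There is one attempt and no reset: what is moved stays moved. The work goes in short steps, each a Python script; the robot and the scene stay as the last script left them, time stands still between calls to the robot, and variables do not carry over. Pictures are saved under pics/ and viewed, about 8 in all and at most 12, crops included, and the job is handed in when it is done.

```bash
mkdir -p pics; ls
python3 - <<'E'
from rig import *
import cv2,numpy as np
for n in("top","scene"):
    p,d=camera(n); cv2.imwrite(f"pics/{n}0.png",p[:,:,::-1]); np.savez(f"{n}0.npz",p=p,d=d)
    c=camera_params(n); print(n,c["K"].tolist(),np.round(c["position"],3),np.round(c["rotation"],3).tolist(),(d>0).mean())
c=camera_params("wrist");print(c)
s=sense();print(s)
E
```

```text
pics
top [[499.38825621595953, 0.0, 317.95397629970324], [0.0, 499.38825621595953, 242.97290328188006], [0.0, 0.0, 1.0]] [ 0.521 -0.071  0.92 ] [[-0.024, -0.991, 0.131], [-1.0, 0.025, 0.003], [-0.006, -0.131, -0.991]] 0.9959733072916667
scene [[460.80755624764083, 0.0, 317.86643741812804], [0.0, 460.80755624764083, 244.28762185026966], [0.0, 0.0, 1.0]] [ 0.288 -0.577  0.68 ] [[0.85, -0.374, 0.37], [-0.526, -0.623, 0.579], [0.014, -0.687, -0.726]] 0.9959309895833334
{'K': array([[386.39631463,   0.        , 320.23734449],
       [  0.        , 386.39631463, 244.4157393 ],
       [  0.        ,   0.        ,   1.        ]]), 'tool_from_camera': array([[-1.34624534e-05, -3.16593945e-01,  9.48561160e-01,
        -1.18314334e-01],
       [ 1.16571917e-03, -9.48560520e-01, -3.16593715e-01,
         8.14338910e-02],
       [ 9.99999320e-01,  1.10149380e-03,  3.81829581e-04,
        -5.59111899e-04],
       [ 0.00000000e+00,  0.00000000e+00,  0.00000000e+00,
         1.00000000e+00]])}
{'time_s': 0.1, 'joint_pos': array([-1.13790231,  0.46936664, -0.04858836,  1.53359049,  0.02406286,
        1.14101055, -0.08228769]), 'qd': array([-0.00013318, -0.00276095,  0.00050777, -0.00321968,  0.00085116,
       -0.00074867, -0.00106061]), 'joint_efforts': array([ 7.62791005e-04, -5.11512029e+01, -4.70556272e-02, -2.38393056e+01,
        1.08112363e-02,  4.32761764e-03,  1.31536271e-05]), 'position': array([0.30051207, 0.60386505, 0.25535557]), 'tcp_rot': array([[-7.68622397e-04, -8.95263662e-01,  4.45536063e-01],
       [-1.61802743e-03,  4.45536725e-01,  8.95262201e-01],
       [-9.99998396e-01, -3.27709917e-05, -1.79101067e-03]]), 'wrist_force': array([ 0.20102677, -0.00825765,  0.07139684]), 'ft_torque': array([-0.01071093, -0.01121338,  0.0109047 ]), 'finger_gap': 0.08530568157881269}
```

View pics/top0.png

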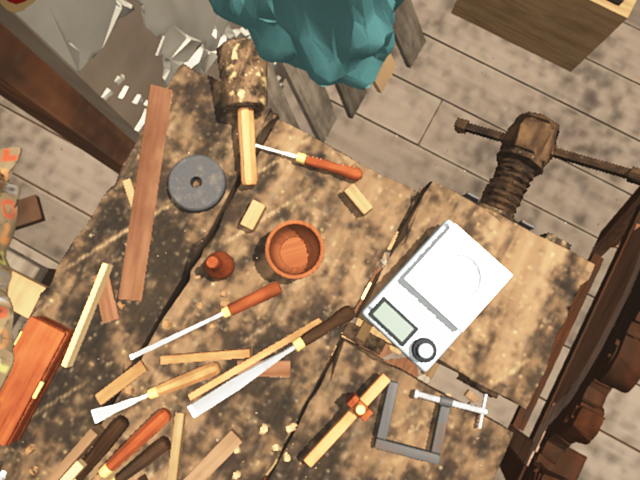

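View pics/scene0.png

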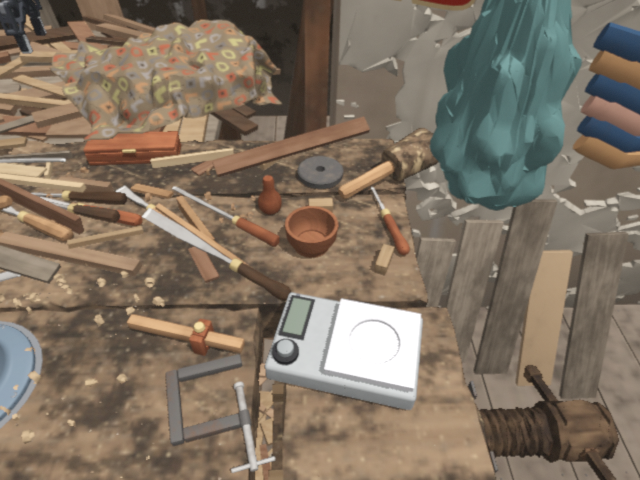

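The top view shows the bowl at about (294,249), the handle at (219,265), and the scale at about (437,296) with its key at (424,350) and the recess at (458,279). Next I'll localise them from depth.

```bash
cat > h.py <<'E'
import numpy as np,cv2
def cloud(K,d,R,t):
    v,u=np.mgrid[:d.shape[0],:d.shape[1]]
    P=np.stack([(u-K[0,2])/K[0,0]*d,(v-K[1,2])/K[1,1]*d,d],-1)
    return P@np.asarray(R).T+np.asarray(t)
def circ(xy):
    from scipy.optimize import least_squares
    c=xy.mean(0); f=lambda p:np.hypot(*(xy-p[:2]).T)-p[2]
    r=least_squares(f,[*c,.03],loss='soft_l1',f_scale=.001); return r.x,np.std(f(r.x))
E
python3 - <<'E'
from rig import *
from h import *
for n in("top","scene"):
    z=np.load(n+"0.npz");c=camera_params(n);W=cloud(c["K"],z["d"],c["rotation"],c["position"]);np.save(n+"W.npy",W)
    ok=z["d"]>0
    if n=="top": bx={"bowl":(255,210,335,290),"handle":(200,240,240,285),"scale":(355,215,515,375)}
    else: bx={"bowl":(280,195,345,260),"handle":(252,172,285,218),"scale":(260,280,430,410)}
    for k,(a,b,e,f) in bx.items():
        S=W[b:f,a:e][ok[b:f,a:e]]
        print(n,k,"bench z",np.percentile(S[:,2],[2,10,50,90,99]).round(4))
        if k=="bowl":
            T=S[(S[:,2]>np.percentile(S[:,2],99)-.006)]
            print(circ(T[:,:2]),len(T))
        if k=="handle":
            m=np.percentile(S[:,2],99.5)
            for lo,hi in((m-.004,m+.01),(m-.03,m-.004),(.03,.045)):
                T=S[(S[:,2]>lo)&(S[:,2]<hi)]; print(m,lo,T.mean(0).round(4),len(T),circ(T[:,:2])[0])
        if k=="scale":
            h=np.histogram(S[:,2],np.arange(0,.1,.002));print(h[0])
            T=S[(S[:,2]>.03)]
            r=cv2.minAreaRect((T[:,:2]*1000).astype(np.float32));print("all",r)
            T=S[(S[:,2]>.067)&(S[:,2]<.075)]
            r=cv2.minAreaRect((T[:,:2]*1000).astype(np.float32));print("plate",r)
E
```

```text
top bowl bench z [-0.0045 -0.0031  0.0008  0.0563  0.0604]
(array([ 0.6263301 , -0.0267309 ,  0.04804581]), np.float64(0.002058119576806189)) 701
top handle bench z [-0.021  -0.0045 -0.0009  0.0612  0.0848]
0.08564327456005656 0.08164327456005656 [0.605  0.111  0.0838] 103 [0.60496314 0.11115935 0.00731942]
0.08564327456005656 0.05564327456005656 [0.6027 0.1069 0.0727] 92 [0.60475662 0.11085117 0.01085698]
0.08564327456005656 0.03 [0.6021 0.1051 0.0374] 262 [0.60532605 0.11195702 0.0200008 ]
top scale bench z [-8.148e-01 -1.620e-02  1.000e-04  6.850e-02  7.110e-02]
[1313  123    3    0    1    2    6   14   13   11   16   10   15    6
   22   16    9   16   16   40   85  250 1101 1766 1111  467   85   22
   81  197  495  762  511 1205 2234  852   68    0    0    0    0    0
    0    0    0    0    0    0    0]
all ((542.824951171875, -273.12579345703125), (150.80113220214844, 229.58584594726562), 45.38025665283203)
plate ((543.6185302734375, -278.19464111328125), (130.3616485595703, 207.80430603027344), 45.2890510559082)
scene bowl bench z [-0.0045 -0.0018  0.0135  0.0573  0.0608]
(a
[... 265 characters left out ...]
572 0.05585380035241572 [0.598  0.1041 0.0696] 122 [0.6013419  0.11173479 0.01129843]
0.08585380035241572 0.03 [0.5952 0.0996 0.0373] 191 [0.60106833 0.11129697 0.01996652]
scene scale bench z [-0.8159 -0.0044  0.0468  0.0699  0.0715]
[1261   47    0    1    3   16   32   92   89  109  126  131  130  145
  140  194  136   99  101   86  138  186  502 1933 1525  705  168   22
   50  193  252  947  740  339 2601 1994   68    0    0    0    0    0
    0    0    0    0    0    0    0]
all ((527.501220703125, -242.00511169433594), (179.6014404296875, 290.7262268066406), 45.126651763916016)
plate ((539.6875610351562, -277.72430419921875), (133.03594970703125, 207.7156219482422), 45.422523498535156)
```

```bash
cat >> h.py <<'E'
def ori(a):
    x=np.array([0,0,-1.]);z=np.array([np.cos(a),np.sin(a),0]);return np.stack([x,np.cross(z,x),z],1)
O=ori(np.pi/2)
def snap(name):
    from rig import sense,camera,camera_params
    s=sense();p,d=camera("wrist");c=camera_params("wrist");T=c["tool_from_camera"]
    R=s["tcp_rot"]@T[:3,:3];t=s["tcp_rot"]@T[:3,3]+s["position"]
    cv2.imwrite(f"pics/{name}.png",p[:,:,::-1]);np.savez(name+".npz",p=p,d=d,R=R,t=t,K=c["K"]);return p,d,R,t,c["K"]
E
python3 - <<'E'
from rig import *
from h import *
for P in((.60,.04,.25),(.571,-.303,.2),(.626,-.075,.06),(.571,-.351,.12),(.447,-.243,.095),(.604,.111,.08),(.571,-.303,.2)):
    q=inverse_kinematics(P,O);print(P,None if q is None else np.round(q,2))
movep((.60,.04,.25),O);snap("w1")
movep((.55,-.29,.24),O);snap("w2")
print(sense()["time_s"],sense()["position"])
a=cv2.imread("pics/w1.png");b=cv2.imread("pics/w2.png");cv2.imwrite("pics/w12.png",np.hstack([cv2.resize(a,(400,300)),cv2.resize(b,(400,300))]))
E
```

```text
(0.6, 0.04, 0.25) [-0.28  0.35  0.19  1.73 -0.08  1.06  1.5 ]
(0.571, -0.303, 0.2) [-0.01  0.53  0.62  1.69 -0.35  1.03  2.3 ]
(0.626, -0.075, 0.06) [-0.04  0.62  0.13  1.81 -0.12  0.72  1.72]
(0.571, -0.351, 0.12) [ 0.13  0.64  0.53  1.69 -0.4   0.91  2.39]
(0.447, -0.243, 0.095) [-0.01  0.46  0.55  2.1  -0.37  0.68  2.35]
(0.604, 0.111, 0.08) [-0.29  0.57  0.06  1.84 -0.05  0.74  1.36]
(0.571, -0.303, 0.2) [-0.01  0.53  0.62  1.69 -0.35  1.03  2.3 ]
3.75 [ 0.55122903 -0.28766995  0.23991554]
```

View pics/w1.png

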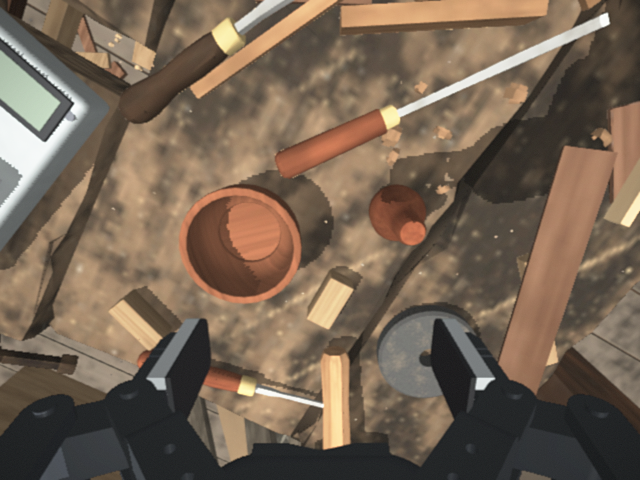

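View pics/w2.png

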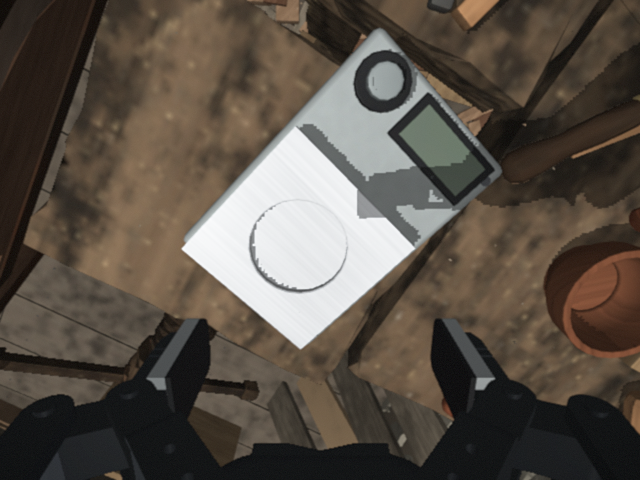

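The first wrist view shows the bowl rim at about (241,245) and the handle top at (413,232). The second shows the recess circle at about (299,246) and the key at (386,80). Now I'll turn these into positions.

```bash
cat >> h.py <<'E'
def rays(px,K,R,t,z):
    px=np.asarray(px,float);d=np.stack([(px[:,0]-K[0,2])/K[0,0],(px[:,1]-K[1,2])/K[1,1],np.ones(len(px))],-1)@np.asarray(R).T
    return (t+d*((z-t[2])/d[:,2])[:,None])[:,:2]
def outer(e,c,r0,r1,z,cam,step=2,first=False):
    """outermost edge pixel along spokes from c, onto plane z, circle fit"""
    pts=[]
    for a in np.deg2rad(np.arange(0,360,step)):
        r=np.arange(r0,r1,.5) if first else np.arange(r1,r0,-.5)
        u=np.round(c[0]+r*np.cos(a)).astype(int);v=np.round(c[1]+r*np.sin(a)).astype(int)
        k=np.nonzero(e[v.clip(0,479),u.clip(0,639)])[0]
        if len(k):pts.append((u[k[0]],v[k[0]]))
    xy=rays(pts,*cam,z);p,s=circ(xy);return p,s,len(pts)
E
python3 - <<'E'
from h import *
def ld(n):
    z=np.load(n+".npz");return z["p"],z["d"],(z["K"],z["R"],z["t"])
p,d,cam=ld("w2");g=cv2.cvtColor(p,cv2.COLOR_RGB2GRAY)
W=cloud(cam[0],d,*cam[1:])
e=cv2.Canny(g,40,100)
print("recess",outer(e,(299,246),40,58,.070,cam))
print("key inner",outer(e,(386,80),8,20,.069,cam)," housing",outer(e,(384,80),24,36,.060,cam))
print("plate z",np.median(W[200:220,300:330,2]),"floor z",np.median(W[230:260,290:310,2]),"key z",np.median(W[76:84,382:390,2]),"deck",np.median(W[130:140,380:390,2]))
m=(W[...,2]>.03)&(W[...,2]<.09)&(d>0);m[:, 510:]=0;m[330:,:160]=0;
n,l,s,c=cv2.connectedComponentsWithStats(m.astype(np.uint8));i=l[220,350];S=W[l==i]
print("scale",cv2.minAreaRect((S[:,:2]*1000).astype(np.float32)))
S=S[(S[:,2]>.0675)];S=S[S[:,0]-S[:,1]>.543+.273-.01]
print("plate",cv2.minAreaRect((S[:,:2]*1000).astype(np.float32)))
p,d,cam=ld("w1");W=cloud(cam[0],d,*cam[1:])
m=(W[...,2]>.054)&(W[...,2]<.066)&(d>0);m[:,:170]=0;m[:,310:]=0;m[310:]=0
mm=m.astype(np.uint8)
print("bowl rim",outer(mm,(241,245),40,70,.059,cam),np.median(W[m][:,2]),"inner",outer(mm,(241,245),40,70,.059,cam,first=True))
m=(W[...,2]>.080)&(W[...,2]<.092);m[:200]=0;m[260:]=0;m[:,380:][:,70:]=0;m[:,:380]=0
S=W[m];print("handle top",S.mean(0),circ(S[:,:2]),len(S))
E
```

```text
recess (array([ 0.56800247, -0.30542238,  0.0390274 ]), np.float64(0.00046136977600538245), 152)
key inner (array([ 0.44630153, -0.24351365,  0.01235663]), np.float64(0.0002468509429164579), 178)  housing (array([ 0.44598811, -0.2423191 ,  0.02190004]), np.float64(0.0011016948754468275), 176)
plate z 0.06496465594850079 floor z 0.06470917568174986 key z 0.07071045701069198 deck 0.04901524685006864
scale ((539.4183959960938, -272.88958740234375), (148.77365112304688, 228.14173889160156), 45.40543746948242)
plate ((574.846923828125, -311.265869140625), (130.49945068359375, 113.6705093383789), 45.38714599609375)
bowl rim (array([ 0.62447672, -0.02653557,  0.05149737]), np.float64(0.00038059139281538905), 180) 0.06030349773912155 inner (array([ 0.62331851, -0.02575838,  0.04389539]), np.float64(0.00045706578883963266), 180)
handle top [0.60160789 0.11035638 0.08485864] (array([0.60173517, 0.11040978, 0.00779978]), np.float64(0.0025499429623044626)) 661
```

Run:
```python
from rig import *
from h import *
x,y=.6245,-.0265-.048
command_gripper(.045,40)
movep((x,y,.15),O)
f0=sense()["wrist_force"]
print(move_l((x,y,.055),O,feed=.08,until_force=6),sense()["position"])
command_gripper(0.0,40)
s=sense();print(s["finger_gap"],s["wrist_force"]-f0)
move_l((x,y,.16),O,feed=.08)
s=sense();print(s["finger_gap"],s["wrist_force"]-f0,s["position"],s["time_s"])
snap("w3")
```

```text
False [ 0.6249915  -0.07456486  0.05564923]
0.008832679998738048 [-2.05858423  1.07073392  7.84901451]
0.008446297521318365 [ 0.09103865  0.29298364 -3.67245105] [ 0.62411091 -0.07443788  0.15933794] 8.425
```

View pics/w3.png

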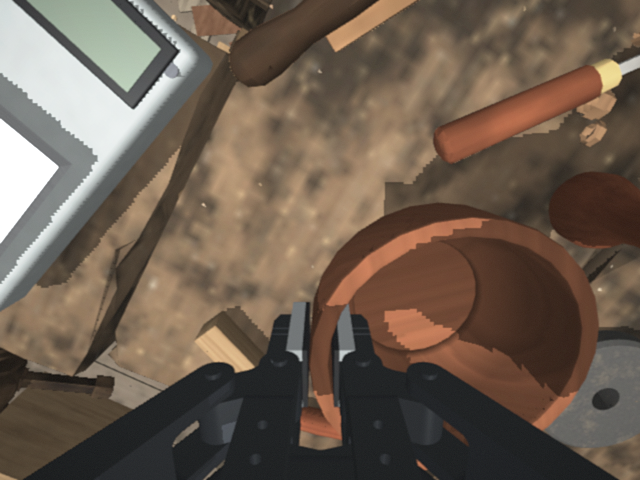

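The bowl is held by its left wall, with the rim ellipse visible around (455,330). I'll measure its tilt and centre relative to the TCP.

```bash
cat >> h.py <<'E'
def held(name,tcp):
    """rim plane, centre of held bowl from depth"""
    z=np.load(name+".npz");W=cloud(z["K"],z["d"],z["R"],z["t"]);tcp=np.asarray(tcp)
    v=W-tcp;hs=cv2.cvtColor(z["p"],cv2.COLOR_RGB2HSV)
    c=np.array([0,.048]);r=np.hypot(v[...,0]-c[0],v[...,1]-c[1])
    m=(abs(r-.048)<.006)&(v[...,2]>-.008)&(v[...,2]<.02)&(hs[...,1]>90)&(np.hypot(v[...,0],v[...,1])>.02)
    S=v[m];n=np.array([0,0,1.])
    for i in range(6):
        A=np.c_[S[:,:2],np.ones(len(S))];co=np.linalg.lstsq(A,S[:,2],rcond=None)[0];e=S[:,2]-A@co
        k=(e>-.0015) if i<5 else abs(e)<.002
        S=S[k]
    A=np.c_[S[:,:2],np.ones(len(S))];co=np.linalg.lstsq(A,S[:,2],rcond=None)[0]
    n=np.array([-co[0],-co[1],1]);n/=np.linalg.norm(n)
    p,s=circ(S[:,:2]);rc=np.array([p[0],p[1],co@[p[0],p[1],1]])
    return n,rc,p[2],s,len(S),rc-.06*n
E
python3 - <<'E'
from h import *
n,rc,r,s,N,b=held("w3",[0.62411091,-0.07443788,0.15933794])
print("normal",n,"rim",rc,r,s,N,"bottom",b)
E
```

```text
normal [0.00425452 0.06168681 0.99808649] rim [-0.00083706  0.0465165   0.00196374] 0.04805011150566358 0.0019053018195793311 9285 bottom [-0.00109233  0.04281529 -0.05792145]
```

```bash
cat >> h.py <<'E'
th=.0617
OT=np.array([[1,0,0],[0,np.cos(th),-np.sin(th)],[0,np.sin(th),np.cos(th)]])@O
E
python3 - <<'E'
from rig import *
from h import *
x,y=.5685,-.3522
movep((x,y,.19),OT)
s=sense();n,rc,r,sd,N,b=held("w4",s["position"]) if not snap("w4") is None else 0
print("normal",n,"rim",rc,r,N,"bottom",b,s["position"])
sleep(.3);f0=sense()["wrist_force"]
move_l((x,y,.14),OT,feed=.08)
hit=move_l((x,y,.116),OT,feed=.015,until_force=2.0)
s=sense();print(hit,s["position"],s["wrist_force"]-f0,s["ft_torque"],s["time_s"],f0)
E
```

```text
normal [ 0.00297564 -0.00221672  0.99999312] rim [-0.00084145  0.04631867  0.00491686] 0.048185216393934575 9381 bottom [-0.00101999  0.04645167 -0.05508273] [ 0.56977062 -0.34950875  0.18956059]
True [ 0.568398   -0.35227693  0.11822761] [-0.37633342 -0.6705825   6.16813086] [-0.20008654 -0.14696091 -0.03286692] 11.9833 [ 0.65090154 -0.259943   -2.73431504]
```

Contact came at bowl-bottom z ≈ 63 mm, which is recess-floor height with the spring sunk about 1.5 mm, so the bowl dropped in. I'll ease off, release and check.

Run:
```python
from rig import *
from h import *
s=sense();x,y,z=.5685,-.3522,s["position"][2]
for i in range(6):
    fz=sense()["wrist_force"][2]
    print(round(sense()["position"][2],4),fz.round(2))
    if fz<-0.3: break
    z+=.0004;move_l((x,y,z),OT,feed=.02);sleep(.1)
command_gripper(.03)
print(sense()["finger_gap"],sense()["wrist_force"])
sleep(.2)
R=sense();move_l((x,y,.2),OT,feed=.12)
movep((.55,-.29,.26),O);sleep(.3);snap("w5");print(sense()["time_s"])
p,d,Rm,t,K=(np.load("w5.npz")[k] for k in("p","d","R","t","K"))
W=cloud(K,d,Rm,t);m=(W[...,2]>.1)&(W[...,2]<.14)&(d>0)&(np.hypot(W[...,0]-.568,W[...,1]+.305)<.07)
S=W[m];top=S[:,2]
S=S[S[:,2]>np.percentile(top,99)-.012]
for i in range(6):
    A=np.c_[S[:,:2]-[.568,-.305],np.ones(len(S))];co=np.linalg.lstsq(A,S[:,2],rcond=None)[0];e=S[:,2]-A@co;S=S[e>-.0015]
print("rim plane",co,circ(S[:,:2]),len(S))
```

```text
0.1182 3.43
0.1187 0.13
0.1189 -0.34
0.030108380562174922 [ 0.12661673 -0.51364453  0.39855002]
14.8417
rim plane [-1.13091074e-03  5.18417795e-05  1.23852672e-01] (array([ 0.5678624 , -0.30482379,  0.04803614]), np.float64(0.0019321877827719789)) 3606
```

View pics/w5.png

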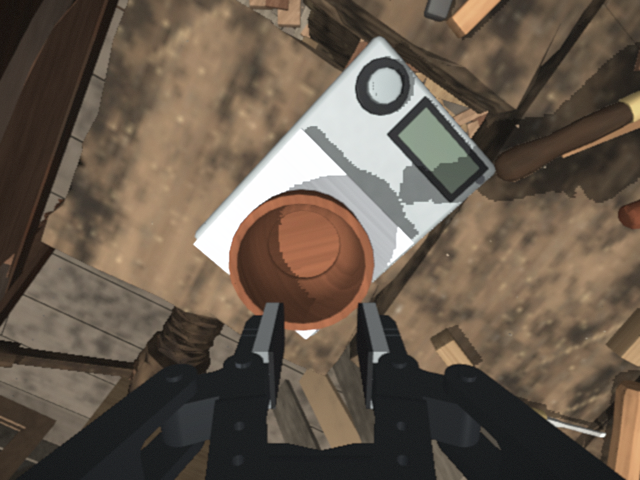

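Bowl is seated at (303,262): rim slope about 0.1 %, rim height 123.9 mm (on top of the plate it would read about 129), released. Now the tare key.

Run:
```python
from rig import *
from h import *
x,y=.4463,-.2435
command_gripper(0.0,30)
movep((x,y,.13),O);move_l((x,y,.098),O,feed=.08);sleep(.3)
f0=sense()["wrist_force"][2];print(sense()["position"],f0)
h1=move_l((x,y,.090),O,feed=.006,until_force=1.2);s=sense();print(h1,s["position"][2],s["wrist_force"][2]-f0)
f1=s["wrist_force"][2]-f0
h2=move_l((x,y,.083),O,feed=.003,until_force=max(7.0-f1,1));s=sense();print(h2,s["position"],s["wrist_force"]-[0,0,f0],s["time_s"])
sleep(.5);s=sense();print(s["position"][2],s["wrist_force"][2]-f0)
```

```text
[ 0.44656353 -0.243603    0.09841092] -0.2990408264478319
True 0.09462326825699435 2.1176040627780957
True [ 0.44607737 -0.24340176  0.08918801] [-1.05213378 -0.23035768  5.81893125] 19.4667
0.08927527227087337 5.33389013954223
```

Nearly down (5.3 N). A little further.

Run:
```python
from rig import *
from h import *
x,y=.4463,-.2435;f0=-.3
z=sense()["position"][2]
for i in range(12):
    z-=.0002;move_l((x,y,z),O,feed=.01);sleep(.05);s=sense();f=s["wrist_force"][2]-f0
    print(round(z,5),s["position"][2].round(5),f.round(2))
    if f>8.5:break
sleep(1.5);s=sense();print(s["position"][2],s["wrist_force"][2]-f0,s["time_s"])
move_l((x,y,.13),O,feed=.05);sleep(.2);print(sense()["wrist_force"],sense()["time_s"])
```

```text
0.08908 0.08909 5.71
0.08888 0.08908 6.34
0.08868 0.08904 9.0
0.08905853935899503 8.891493110614864 22.4
[-0.70742674  0.82361142  0.51544786] 23.575
```

Run:
```python
from rig import *
from h import *
x,y=.602,.1104
move_l((.4463,-.2435,.24),O,feed=.2)
command_gripper(.05,25)
movep((x,y,.18),O);sleep(.2)
print(move_l((x,y,.078),O,feed=.08,until_force=4),sense()["position"])
command_gripper(0.0,25);print(sense()["finger_gap"])
move_l((x,y,.26),O,feed=.15)
s=sense();print(s["finger_gap"],s["wrist_force"],s["time_s"]);snap("w6")
```

```text
False [0.6024302  0.11049022 0.07860106]
0.024055515282257335
0.02415660347228542 [ 0.43456165  0.0888949  -0.94628091] 29.6
```

View pics/w6.png

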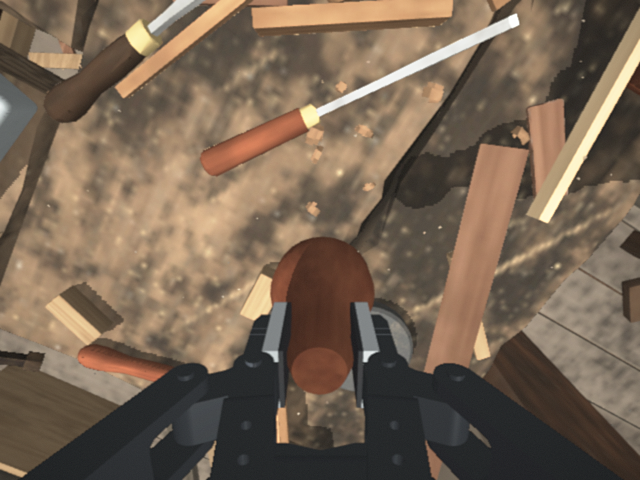

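Handle is held upright by the neck, with its top at (320,370). Placing it in the bowl.

Run:
```python
from rig import *
from h import *
x,y=.568,-.3052
movep((x,y,.27),O)
move_l((x,y,.172),O,feed=.1);sleep(.3);f0=sense()["wrist_force"]
h=move_l((x,y,.150),O,feed=.01,until_force=.9);s=sense();print(h,s["position"],s["wrist_force"]-f0)
if h:
    z=s["position"][2]
    move_l((x,y,z+.0003),O,feed=.01)
    command_gripper(.045);sleep(.2);print(sense()["wrist_force"])
    move_l((x,y,.27),O,feed=.1)
movep((.53,-.27,.30),O);sleep(.3);snap("w7");print(sense()["time_s"],sense()["wrist_force"])
```

```text
True [ 0.56783356 -0.30516719  0.1512234 ] [ 0.34846045 -0.07954808  4.06895864]
[-0.53442428  0.75004457  0.20853662]
37.2917 [0.2725978  0.85318829 0.20449014]
```

View pics/w7.png

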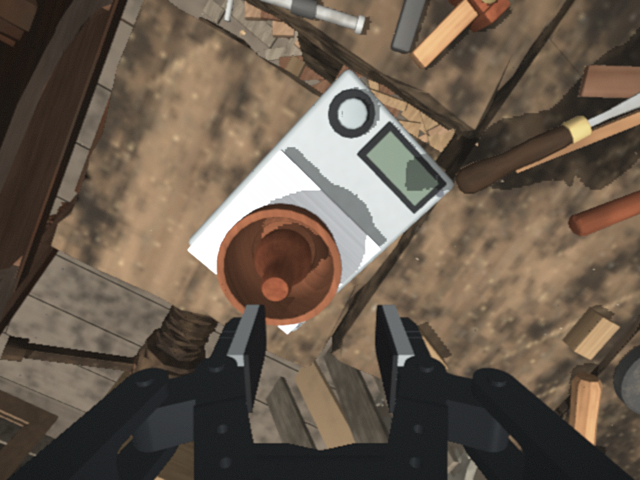

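The handle stands in the bowl, its top at (275,289). A quick check of the rim plane, then I'll hand in.

Run:
```python
from rig import *
from h import *
p,d,Rm,t,K=(np.load("w7.npz")[k] for k in("p","d","R","t","K"))
W=cloud(K,d,Rm,t);r=np.hypot(W[...,0]-.568,W[...,1]+.305);m=(W[...,2]>.112)&(W[...,2]<.135)&(d>0)&(r<.055)&(r>.042)
S=W[m]
for i in range(6):
    A=np.c_[S[:,:2]-[.568,-.305],np.ones(len(S))];co=np.linalg.lstsq(A,S[:,2],rcond=None)[0];e=S[:,2]-A@co;S=S[e>-.0015]
print("rim plane",co,circ(S[:,:2]),len(S))
if np.hypot(*co[:2])<.02 and abs(co[2]-.1235)<.003: print(finish_job())
```

```text
rim plane [-0.00048366  0.00052262  0.12366321] (array([ 0.56791494, -0.30469156,  0.04811245]), np.float64(0.0019437422034646818)) 2648
the job is handed in; nothing more can be done
None
```

I weighed the handle in the order asked and handed the job in at about 37 s of the 72 s allowed.

- **Bowl:** I pinched it by the rim and corrected a 3.5° sag in the grip. It went into the recess on the first descent, pressing with about 6 N, and I eased off before letting go. Before taring, the rim was level to about 0.1 % and 123.9 mm high; resting on the plate top it would read about 129 mm.
- **Tare:** my first press stopped just short of fully down, at about 5.3 N. I stepped it on to the hard stop, 6 mm down at about 9 N, held it there 1.5 s and let it up.
- **Handle:** I placed it upright in the bowl with about 4 N of contact and released it.

In the last check the handle was standing in the bowl, and the rim was still level (under 0.1 %) at 123.7 mm. The gripper was clear of everything. I deliberately moved nothing else on the bench and hit nothing unexpected. I did not re-measure the bystander positions at the end.

One disagreement: the top and scene cameras differed by about 4 mm in x, so I worked from the wrist camera and by feel. No check failed.

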